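# Lock the slide cassette down with its T-key

### The arm

A 6-joint arm with a two-finger parallel gripper is mounted at the origin on the work surface. World frame = base frame: x ahead of the robot, y to its left, z up, the work surface at z = 0. Lengths are in mm, angles in rad, forces in N, time in s.
With the tool pointing down it reaches from about 350 to 975 mm from the base axis. Payload 7.1 kg.
Tool frame: the origin (TCP) lies between the finger pads; the fingertips stand 19 mm ahead of it and the grasp point (between the pads) is the TCP (ctrl.tcp_to_tips is the distance from the TCP to the fingertips, in mm); z points along the fingers, y is the line along which they close (so a half turn about z gives the same grasp; the last joint's range is limited). The gripper opens to 88 mm and grips with 3 to 60 N. Pads are 20 mm wide; open, the fingers measure 115 mm over their backs; the gripper's body (75 mm by 178 mm) begins 61 mm behind the grasp point.
Start: joints at [1.196, 0.423, 1.63, -0, 1.089, -0.019], TCP at [217.681, 585.85, 241.675] pointing down, gripper open.
Joint ranges: [-3, 3], [-0.9, 2.11], [0.09, 2.58], [-1.31, 4.45], [0.11, 2.69], [-2.54, 2.54]. Speed limits (rad/s): [2.39, 2.39, 3.01, 3.14, 3.14, 3.14].

### API

Orientations are given as a rotation vector (axis times angle).
In Python, from workcell import status, optics, ctrl gives the robot as it stands. The module is installed in compiled form; this text tells all that it offers.
- The arm moves only by the shell command python3 -m inch 'ROWS'. ROWS is JSON, a list that holds one entry, the list of rows, each a list of 7 numbers: the shift along the tool's x, y, z in mm, then the turn, a rotation vector about the tool's x, y, z in rad, then the opening in per cent of the stroke, from 0 (shut) to 100 (fully open). A call has 1 to 20 rows; each row is the pose to reach, as a shift and turn from the pose commanded when the call began, along the tool's axes at that moment; what a row does not reach only later rows make up. A row lasts 1/10 s, in which the tool goes at most 50 mm and 8.59 degrees, less where a joint would pass 70% of its speed; a pose out of reach is approached as far as the arm can. A call with a gripper value outside its range is refused whole. The fingers move at their own pace and stop on an object; the grip force is fixed at half the most. Time passes only in rows, so rows that repeat a pose let the fingers close. It gives the time, the measured TCP pose, the force, the opening and the grip force at its end, in the units of the state.
- status.get_obs(): the state, without advancing time (a new reading comes with each control period).
- optics.get_image(name): name is "scene" or "top"; returns a dict with "frame" (480x640x3 uint8, red, green, blue), "fx", "fy", "cx", "cy" (pixels), "k1" (the pictures are not rectified: a ray, as slopes to the right and down, at radius r is drawn at 1 + k1 r^2 times it, then the intrinsics apply), "rvec" (rotation vector, rad) and "tvec" (3), from world to camera coordinates, as OpenCV has them. Camera axes: x right, y down, z forward; pixel columns grow to the right and rows downward; lengths in mm; the calibration is good to about 2 mm. A picture is of the moment at which its call begins. There is no depth.
- ctrl.close_job(): hands the job in; it is judged then, once.
The state is a dict: "t": time; "qpos": joint angles; "qvel": joint speeds; "joint_torque": joint torques, N m; "ee_pos": TCP position; "orientation": TCP orientation; "ft_force": force on the tool from outside, world axes, zero at the start; "moment": the same for the moment, N m; "width": finger opening in mm; "grasp_force": force on a finger pad.
Only numpy, scipy, OpenCV 4.12 (cv2) and the standard library are available. Lean on these libraries where they do the work, as an engineer would, in place of code of your own. Each camera call takes 0.05 s, during which the arm holds its last target. There are 200 camera calls.

### The job

Take the orange-handled T-key out of its blue stand, pass its T-head down through the slot in the middle of the slide cassette, press it down gently against the spring inside and give it a quarter turn, so that it is caught crosswise under the slot and springs back up into its catch. Then let go of it. Never force the key against the cassette or its lock (30 N does damage), and leave the jar, the oil bottle and the slide box where they are.

Things in the scene. Friction and masses are not known exactly. Their poses are not given: they have to be found in the camera images.
- key_grip (a point): Centre of the T-key's orange handle, a flat upright bar 44 long (x) x 12 thick (y) x 30 high, gripped across its 12 mm. It lies 80 mm above the key's foot. x runs along the handle and, parallel to it, the T-head; z up. At the start the key stands upright in the stand's pocket, with 1.5 to 3 mm of play; lifting 40 mm frees it.
- key_head (a point): Centre of the key's steel T-head, a bar 34 long (x) x 10 wide (y) x 8 high, 4 mm above the key's foot and 76 mm straight below key_grip. Same axes as key_grip.
- key: The whole T-key: orange handle, round steel shank of 10 mm diameter, T-head at the foot; 95 mm tall, 0.1 to 0.16 kg. Origin at the centre of its foot; axes as key_grip.
- slot (a point): Centre of the yellow-rimmed slot, level with the dock's top face. Slot 37 long (x) x 13 wide (y) in a 6 mm plate; x along it, z up. Below, out of sight, a 15 mm wide guide goes on down to two catch lugs. The head can turn only with its upper face below the lugs' undersides, which are 22 to 40 mm below the top face: set differently each time, to be found by feel.
- dock: Fixed white dock, aluminium slide cassette on top, 160 (x) x 130 (y) x 70 mm high; origin centre of underside, axes as slot. Six glass slides lie round the slot. It is strong, but more than 30 N from the key damages it. The key ends upright, its handle square across the slot; the head has room to turn either way under the lugs.
- lock (a point): A point on the slot's axis 31 mm below the top face, where the lugs' undersides are on average. A spring pad waits 2 mm under the lugs: the foot feels it at 3 N, then 1.5 N more per mm. The head clears the lugs after 6 mm (12 N); a hard stop comes at 9 mm (16.5 N). Press 6.5 to 8.5 mm, turn 90 degrees, let it rise about 4.5 to 6.5 mm into a crosswise notch 15 mm wide, 4 mm deep.
- stand_mid (a point): Blue fixed key stand: base 80 x 70 x 8 mm, upright pocket 46 x 20 mm outside, 40 mm high in all. The point is the centre of its underside; x along the pocket, z up. The key's foot stands 11.5 mm above the table.
- jar_mid (a point): Centre of a green glass jar with white cap, 60 mm diameter, 70 high, to be left alone.
- oil_mid (a point): Centre of a small amber immersion-oil bottle, 30 mm diameter, 62 high, to be left alone.
- slidebox_mid (a point): Centre of a white and blue slide box 87 x 82 x 32 mm, to be left alone.
Mind the look-alikes: they are no part of the job. What is meant by the key is not red, and is the smaller of those in its own colour.

How it is judged (in metres and radians):
On the way, in this order (a step that is already met when the one before it is completed fails the run):
1. the key is lifted out of its stand (distance of key_head from where it was at the start of the episode above 0.05 m and z of key_head in the frame of stand_mid above 0.045 m), for 0.1 s.
2. the T-head has passed down through the slot, still in line with it (x of key_head in the frame of slot between -0.006 and 0.006 m and y of key_head in the frame of slot between -0.006 and 0.006 m and z of key_head in the frame of slot below -0.015 m and angle between the x axis of key_head and the x axis of slot, either way round below 0.25 rad), for 0.1 s.
3. the head is turned crosswise below the slot (x of key_head in the frame of slot between -0.006 and 0.006 m and y of key_head in the frame of slot between -0.006 and 0.006 m and z of key_head in the frame of slot below -0.012 m and angle between the x axis of key_head and the x axis of slot, either way round above 1.35 rad), for 0.1 s.
At the end, for the whole second after the job is handed in: The key stands upright (within 0.15 rad) and at rest in the slot, T-head below the plate (its centre 16 to 47 mm below the top face and within 6 mm of the slot's centre), turned 90 degrees across the slot (within 0.17 rad) and held up in its catch by the spring, released by the gripper (x of key_head in the frame of slot between -0.006 and 0.006 m and y of key_head in the frame of slot between -0.006 and 0.006 m and z of key_head in the frame of slot between -0.047 and -0.016 m and angle between the x axis of key_head and the x axis of slot, either way round above 1.4 rad and angle between key's own z axis and vertical below 0.15 rad and contact force between key and dock above 2 N and contact force between key and the fingers below 0.1 N and linear speed of key below 0.02 m/s); the robot touches nothing.
It fails at once if the key is forced: more than 30 N between the key and the dock with its lock (contact force between key and dock above 30 N).
It fails at once if the jar is pushed more than 30 mm or knocked over (distance of jar_mid from where it was at the start of the episode above 0.03 m).
It fails at once if the oil bottle is pushed more than 30 mm or knocked over (distance of oil_mid from where it was at the start of the episode above 0.03 m).
It fails at once if the slide box is pushed more than 30 mm or knocked over (distance of slidebox_mid from where it was at the start of the episode above 0.03 m).
It also fails if it takes over 50 s, if anything falls off the work surface, if the arm or the gripper's body presses on something with over 40 N, if the wrist force passes 120 N, or if a joint passes its speed limit or range.

## Working session

There is one attempt and no reset: what is moved stays moved. The work goes in short steps, Python scripts to look and compute and a shell command to move; the robot and the scene stay as the last step left them, time stands still between calls to the robot, and variables do not carry over. Pictures are saved under pics/ and viewed, at most 10 in all, crops included, and the job is handed in when it is done.

```bash
mkdir -p pics
cat > h.py <<'E'
import numpy as np, cv2
from workcell import status, optics, ctrl
from scipy.spatial.transform import Rotation as R
def snap(n):
    d=optics.get_image(n); np.save(f'pics/{n}.npy',d,allow_pickle=True); return d
def load(n): return np.load(f'pics/{n}.npy',allow_pickle=True).item()
def proj(d,P):
    P=np.atleast_2d(P).astype(float); c=R.from_rotvec(np.ravel(d['rvec'])).apply(P)+np.ravel(d['tvec'])
    s=c[:,:2]/c[:,2:]; s=s*(1+d['k1']*(s**2).sum(1,keepdims=True))
    return s*[d['fx'],d['fy']]+[d['cx'],d['cy']]
def world(d,uv,z):
    uv=np.atleast_2d(uv).astype(float); m=(uv-[d['cx'],d['cy']])/[d['fx'],d['fy']]; s=m.copy()
    for _ in range(30): s=m/(1+d['k1']*(s**2).sum(1,keepdims=True))
    r=R.from_rotvec(np.ravel(d['rvec'])); ray=r.inv().apply(np.c_[s,np.ones(len(s))]); o=-r.inv().apply(np.ravel(d['tvec']))
    return o+ray*((z-o[2])/ray[:,2])[:,None]
def crop(d,u0,v0,u1,v1,k,name):
    f=d['frame'][v0:v1,u0:u1]; cv2.imwrite(name,cv2.resize(f,None,fx=k,fy=k,interpolation=cv2.INTER_CUBIC)[:,:,::-1])
E
python3 - <<'E'
from h import *
for n in('scene','top'):
    d=snap(n); cv2.imwrite(f'pics/{n}.png',d['frame'][:,:,::-1]); print(n,d['fx'],d['k1'],d['rvec'],d['tvec'])
print(status.get_obs())
E
```

```text
scene 449.51458585648913 0.0007528725001248525 [ 0.90309603  2.56637823 -0.99944452] [ 412.6122316  -134.44122789 1027.86886629]
top 587.0111770095057 -0.027535644132075664 [ 2.10955368 -2.17055364  0.16315682] [ -33.61976888  532.27049106 1164.3065412 ]
{'t': 0.1, 'qpos': array([ 1.19599005e+00,  4.23754050e-01,  1.63059530e+00, -4.07920425e-05,
        1.08857357e+00, -1.90266049e-02]), 'qvel': array([ 0.00021221, -0.00041024, -0.00242265,  0.00042765,  0.00130884,
        0.00186184]), 'joint_torque': array([ 1.27166699e-03, -5.45617640e+01, -2.74325502e+01,  6.46108529e-02,
        1.88563275e-02, -6.68428726e-06]), 'ee_pos': array([217.53322534, 585.42961626, 240.9930596 ]), 'orientation': array([-5.55845387e-01, -3.09179939e+00,  2.06015419e-03]), 'ft_force': array([-0.2519985 ,  0.70935067, -0.23862619]), 'moment': array([ 0.0497584 , -0.06694898,  0.00307649]), 'grasp_force': 0.0, 'width': 87.50285893855734}
```

View pics/scene.png

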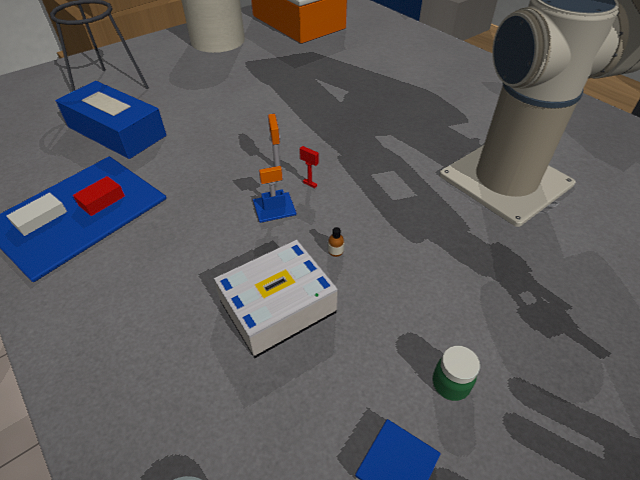

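View pics/top.png

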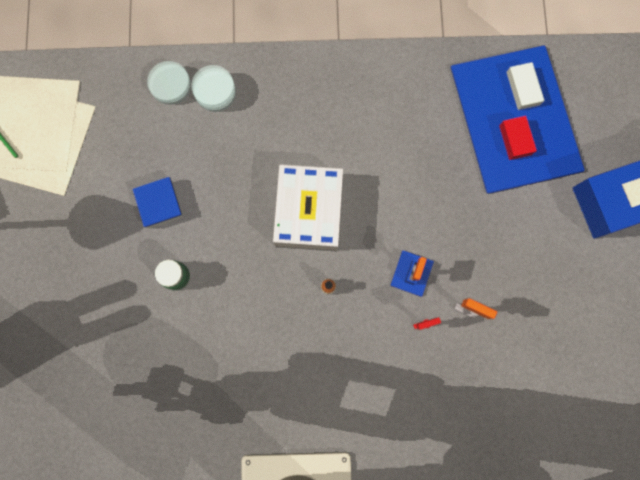

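In the scene view, three things could be taken for the key. Pixels are given as scene / top:
- A small orange key in the blue stand: (271,176) / (420,268).
- A taller orange key: (274,130) / (480,309).
- A red key: (309,157) / (428,323).

I choose the small orange one in the stand. The slot is at top (308,205). I'll check both in close crops.

Run:
```python
from h import *
d=load('top')
a=d['frame'][235:315,370:510]; b=d['frame'][160:250,260:355]
A=cv2.resize(a,None,fx=5,fy=5,interpolation=cv2.INTER_CUBIC)
cv2.imwrite('pics/c1.png',A[:,:,::-1]); crop(d,265,158,355,254,6,'pics/c2.png')
```

```text
(no output)
```

View pics/c1.png

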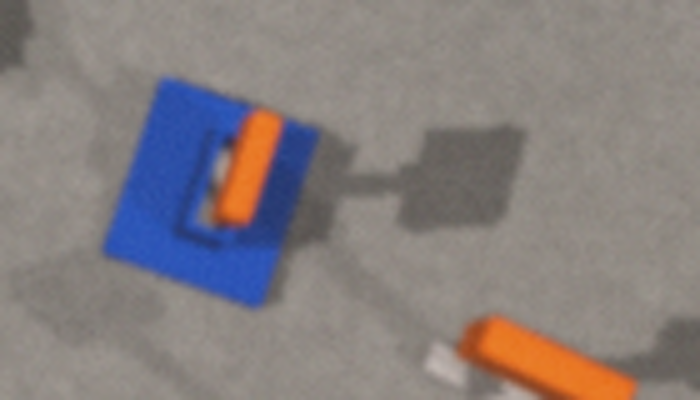

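View pics/c2.png

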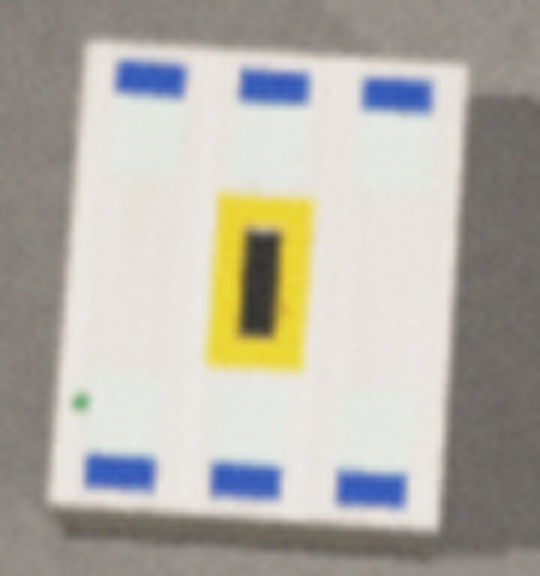

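The small orange key stands in the blue stand, with its handle at top px ~(420,268). The larger orange one leans apart at (480,309). The slot's dark opening is centred at about top px (308.5,205.3). Now I'll fit the poses in both views.

```bash
cat >> h.py <<'E'
from scipy.optimize import minimize
def box(cx,cy,yaw,L,W,z0,z1):
    p=np.array([[a*L/2,b*W/2] for a in(-1,1) for b in(-1,1)]); c,s=np.cos(yaw),np.sin(yaw)
    q=p@np.array([[c,s],[-s,c]])+[cx,cy]
    return np.r_[np.c_[q,np.full(4,z0)],np.c_[q,np.full(4,z1)]]
def mask(d,hullpts):
    m=np.zeros((480*4,640*4),np.uint8); h=cv2.convexHull(((hullpts+.5)*4*16-8).astype(np.int32))
    cv2.fillConvexPoly(m,h,255,shift=4); return cv2.resize(m,(640,480),interpolation=cv2.INTER_AREA)/255.
def orange(d,roi):
    f=d['frame'].astype(float); o=np.zeros((480,640)); u0,v0,u1,v1=roi
    h=cv2.cvtColor(d['frame'],cv2.COLOR_RGB2HSV); k=((h[...,0]>5)&(h[...,0]<22)&(h[...,1]>150)&(h[...,2]>80))
    o[v0:v1,u0:u1]=k[v0:v1,u0:u1]; return o
def fit(views,x0,L,W,z0,z1):
    def e(x): 
        b=box(x[0],x[1],x[2],L,W,z0,z1); return sum(np.abs(mask(d,proj(d,b))-o).sum() for d,o in views)
    r=minimize(e,x0,method='Nelder-Mead',options=dict(initial_simplex=[np.add(x0,v) for v in([0,0,0],[6,0,0],[0,6,0],[0,0,.15])],xatol=.01,fatol=.01)); return r.x,r.fun
E
python3 - <<'E'
from h import *
t,s=load('top'),load('scene')
print('dock corners',world(t,np.array([(86,42),(468,65),(440,528),(50,503)])/6+[265-.5+.08,158-.5+.08],70).round(1))
print('dock mean', world(t,np.array([(86,42),(468,65),(440,528),(50,503)])/6+[265-.42,158-.42],70).mean(0))
g=t['frame'][190:220,295:322].astype(float).sum(2); w=np.clip(330-g,0,None)*(g<330)
yy,xx=np.mgrid[190:220,295:322]; uv=[(w*xx).sum()/w.sum(),(w*yy).sum()/w.sum()]; print('slot',uv,world(t,uv,70))
cs=world(t,np.array([(165,77),(320,128),(262,308),(104,252)])/5+[370-.4,235-.4],8);print('stand',cs.round(1),cs.mean(0))
ot,os_=orange(t,(405,250,432,286)),orange(s,(255,162,287,190)); print(ot.sum(),os_.sum())
x0=[*world(t,[420,268],95)[0][:2],np.arctan2(*(cs[0]-cs[3])[[1,0]])]; print(x0)
for v in([(t,ot)],[(s,os_)],[(t,ot),(s,os_)]): print('key',fit(v,x0,44,12,76.5,106.5))
# yellow rim in each
for d,roi in((t,(295,185,325,225)),(s,(250,262,300,305))):
    h=cv2.cvtColor(d['frame'],cv2.COLOR_RGB2HSV);u0,v0,u1,v1=roi;k=np.zeros((480,640),np.uint8)
    k[v0:v1,u0:u1]=((h[...,0]>20)&(h[...,0]<35)&(h[...,1]>120))[v0:v1,u0:u1]
    c=max(cv2.findContours(k,cv2.RETR_EXTERNAL,cv2.CHAIN_APPROX_NONE)[0],key=cv2.contourArea)
    q=world(d,c[:,0],70); r=cv2.minAreaRect(q[:,:2].astype(np.float32)); print('rim',r)
E
```

```text
dock corners [[ 689.3   17.3   70. ]
 [ 677.3 -112.7   70. ]
 [ 518.2  -97.6   70. ]
 [ 530.4   32.3   70. ]]
dock mean [603.81460527 -40.19107378  70.        ]
slot [np.float64(307.81585487077535), np.float64(204.9333996023857)] [[603.10572176 -39.63551169  70.        ]]
stand [[ 514.1 -236.1    8. ]
 [ 490.6 -300.1    8. ]
 [ 415.9 -271.5    8. ]
 [ 441.1 -206.9    8. ]] [ 465.43425248 -253.65680321    8.        ]
156.0 316.0
[np.float64(465.8005241903518), np.float64(-254.84744150779565), np.float64(-0.38115005554849796)]
key (array([ 4.65278510e+02, -2.53181651e+02, -4.41179912e-01]), np.float64(45.450980392156865))
key (array([ 465.00467365, -253.59820176,   -0.46887128]), np.float64(45.40392156862745))
key (array([ 4.65411208e+02, -2.52924839e+02, -4.45856236e-01]), np.float64(93.23137254901961))
rim ((604.0628662109375, -39.703285217285156), (31.216754913330078, 57.723331451416016), 84.59188842773438)
rim ((603.8077392578125, -39.83868408203125), (32.867652893066406, 59.1342658996582), 84.07137298583984)
```

Run:
```python
from h import *
t,s=load('top'),load('scene')
def tri(a,b):
    f=lambda z: np.linalg.norm(world(t,a,z[0])[0,:2]-world(s,b,z[0])[0,:2])
    r=minimize(f,[80],method='Nelder-Mead'); return world(t,a,r.x[0])[0].round(),r.fun
P={'bigtop':tri((480,307),(273,117)),'bigmid':tri((480,309),(274,130)),'red':tri((428,322),(310,150)),'oil':tri((328,285),(336,231)),'jar':tri((169,272),(461,360))}
k=np.array([465.3,-253.2]);u=np.array([np.cos(-.4),np.sin(-.4)]);v=np.array([-u[1],u[0]])
for n,(p,e) in P.items(): print(n,p,round(e,1),'rel key x,y',(p[:2]-k)@u,(p[:2]-k)@v)
```

```text
bigtop [ 385. -354.  141.] 0.2 rel key x,y -34.70782891371971 -124.11324108287548
bigmid [ 383. -364.  103.] 2.7 rel key x,y -32.65576747863898 -134.10268770752162
red [ 361. -264.   97.] 3.0 rel key x,y -91.8609435775675 -50.56379183802343
oil [441. -76.  58.] 1.0 rel key x,y -91.38671241136299 153.749142419211
jar [475. 240.  71.] 2.5 rel key x,y -183.12683478479846 458.0446401626168
```

```bash
cat >> h.py <<'E'
def togo(x,y,z,yaw):
    "shift in tool axes and turn about tool axes to reach tool-x yaw, pointing straight down"
    o=status.get_obs(); r=R.from_rotvec(o['orientation']); c,s=np.cos(yaw),np.sin(yaw)
    T=R.from_matrix(np.array([[c,s,0],[s,-c,0],[0,0,-1.]]).T)
    print('shift',r.inv().apply(np.array([x,y,z])-o['ee_pos']).round(2),'turn',(r.inv()*T).as_rotvec().round(4),'| pos',o['ee_pos'].round(2),'F',o['ft_force'].round(2),'M',o['moment'].round(2),'w',round(o['width'],2),'g',round(o['grasp_force'],1),'t',o['t'],'q',o['qpos'].round(2))
E
python3 -c "
from h import *
togo(430,230,240,np.pi-.41);togo(465.3,-253.2,200,np.pi-.41)"
```

```text
shift [-322.96 -259.17    1.34] turn [-0.0013  0.      0.0542] | pos [217.53 585.43 240.99] F [-0.25  0.71 -0.24] M [ 0.05 -0.07  0.  ] w 87.5 g 0.0 t 0.1 q [ 1.2   0.42  1.63 -0.    1.09 -0.02]
shift [-524.35 -699.76   41.93] turn [-0.0013  0.      0.0542] | pos [217.53 585.43 240.99] F [-0.25  0.71 -0.24] M [ 0.05 -0.07  0.  ] w 87.5 g 0.0 t 0.1 q [ 1.2   0.42  1.63 -0.    1.09 -0.02]
```

```bash
python3 -m inch '[[[-323,-259,0,0,0,0.054,60],[-323,-259,0,0,0,0.054,60],[-323,-259,0,0,0,0.054,60],[-323,-259,0,0,0,0.054,60],[-323,-259,0,0,0,0.054,60],[-323,-259,0,0,0,0.054,60],[-323,-259,0,0,0,0.054,60],[-323,-259,0,0,0,0.054,60],[-524,-700,30,0,0,0.054,60],[-524,-700,30,0,0,0.054,60],[-524,-700,30,0,0,0.054,60],[-524,-700,30,0,0,0.054,60],[-524,-700,30,0,0,0.054,60],[-524,-700,30,0,0,0.054,60],[-524,-700,30,0,0,0.054,60],[-524,-700,30,0,0,0.054,60],[-524,-700,30,0,0,0.054,60],[-524,-700,30,0,0,0.054,60],[-524,-700,30,0,0,0.054,60],[-524,-700,30,0,0,0.054,60]]]'; python3 -c "
from h import *
togo(465.3,-253.2,94,np.pi-.41)"
```

```text
t: 2.1
ee_pos: [464.4, -253.4, 211.0]
orientation: [-0.643, -3.074, -0.001]
ft_force: [-0.9, 0.7, -0.4]
width: 52.7
grasp_force: 0.0
shift [ -0.95   0.53 117.03] turn [ 0.0004 -0.0015 -0.0024] | pos [ 464.36 -253.42  211.04] F [-0.9   0.7  -0.42] M [ 0.01 -0.1  -0.06] w 52.74 g 0.0 t 2.1 q [-0.52  0.32  1.87  0.    0.95 -1.68]
```

```bash
python3 -m inch '[[[-1,0.5,30,0,0,0,60],[-1,0.5,60,0,0,0,60],[-1,0.5,90,0,0,0,60],[-1,0.5,110,0,0,0,60],[-1,0.5,118,0,0,0,60],[-1,0.5,118,0,0,0,60],[-1,0.5,118,0,0,0,60]]]'
python3 - <<'E'
from h import *
togo(465.3,-253.2,93,np.pi-.41)
s=snap('scene'); crop(s,215,90,335,190,6,'pics/g1.png')
E
```

```text
t: 2.8
ee_pos: [466.6, -252.3, 94.5]
orientation: [0.638, 3.075, -0.0]
ft_force: [0.5, -0.0, 0.3]
width: 52.8
grasp_force: 0.0
shift [ 0.88 -1.34  1.49] turn [-0.      0.0008  0.0012] | pos [ 466.64 -252.32   94.49] F [ 0.5  -0.03  0.27] M [-0.01 -0.03  0.  ] w 52.75 g 0.0 t 2.8 q [-0.52  0.51  1.93  0.    0.71 -1.68]
```

View pics/g1.png

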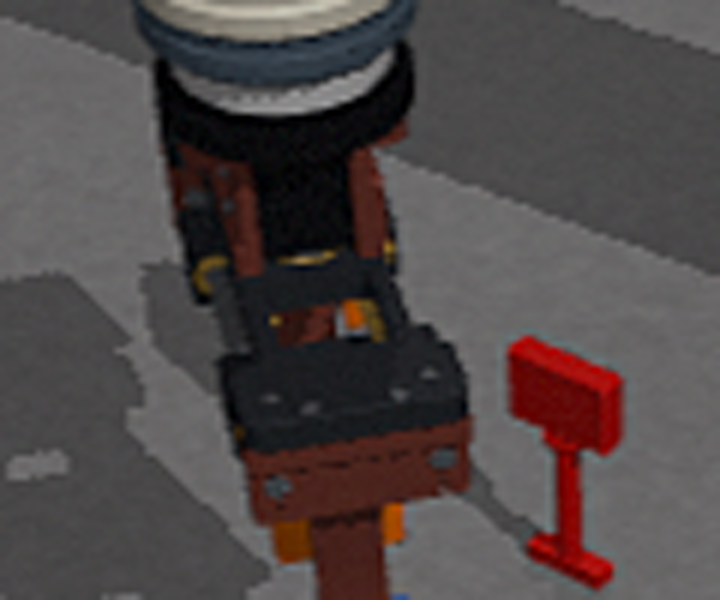

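The near finger stands in front of the orange handle, which shows on both sides of it at crop (290,540) and (393,525), so the key lies centred between the fingers. Now I close.

```bash
python3 -m inch '[[[1,-1.3,1,0,0,0,60],[1,-1.3,1,0,0,0,0],[1,-1.3,1,0,0,0,0],[1,-1.3,1,0,0,0,0],[1,-1.3,1,0,0,0,0],[1,-1.3,1,0,0,0,0],[1,-1.3,1,0,0,0,0]]]'; python3 -c "
from h import *
togo(465.3,-253.2,213,np.pi-.41)"
```

```text
t: 3.55
ee_pos: [464.7, -253.3, 92.6]
orientation: [-0.64, -3.076, -0.001]
ft_force: [0.6, 2.2, 0.4]
width: 11.7
grasp_force: 30.0
shift [  -0.44    0.38 -120.41] turn [ 0.0005 -0.0002 -0.0001] | pos [ 464.74 -253.31   92.59] F [0.58 2.19 0.42] M [ 0.5  -0.32  0.07] w 11.7 g 30.0 t 3.55 q [-0.52  0.51  1.93  0.    0.7  -1.68]
```

```bash
python3 -m inch '[[[0,0,-15,0,0,0,0],[0,0,-40,0,0,0,0],[0,0,-80,0,0,0,0],[0,0,-115,0,0,0,0],[0,0,-120,0,0,0,0],[0,0,-120,0,0,0,0],[0,0,-120,0,0,0,0]]]'; python3 -c "
from h import *
togo(603.9,-39.9,213,np.pi-.097)"
```

```text
t: 4.25
ee_pos: [463.9, -253.1, 211.4]
orientation: [-0.639, -3.074, -0.001]
ft_force: [-0.4, -0.1, -0.5]
width: 11.6
grasp_force: 30.0
shift [-43.49 251.33  -1.67] turn [ 0.0005 -0.0021 -0.3128] | pos [ 463.88 -253.1   211.37] F [-0.39 -0.09 -0.49] M [-0.01 -0.03 -0.02] w 11.6 g 30.0 t 4.25 q [-0.52  0.32  1.87 -0.    0.95 -1.68]
```

```bash
python3 -m inch '[[[-8,40,0,0,0,-0.06,0],[-16,85,0,0,0,-0.12,0],[-24,130,0,0,0,-0.18,0],[-32,175,0,0,0,-0.24,0],[-38,220,0,0,0,-0.28,0],[-42,245,0,0,0,-0.313,0],[-43.5,251.3,10,0,0,-0.313,0],[-43.5,251.3,30,0,0,-0.313,0],[-43.5,251.3,35,0,0,-0.313,0],[-43.5,251.3,35,0,0,-0.313,0],[-43.5,251.3,35,0,0,-0.313,0]]]'
python3 - <<'E'
from h import *
togo(603.9,-39.9,170,np.pi-.097)
s=snap('scene'); crop(s,215,190,345,290,6,'pics/g2.png'); t=snap('top'); crop(t,270,150,350,240,6,'pics/g3.png')
E
```

```text
t: 5.35
ee_pos: [604.3, -41.2, 177.4]
orientation: [-0.154, -3.137, 0.0]
ft_force: [-0.8, -0.3, -1.6]
width: 11.9
grasp_force: 30.0
shift [0.56 1.22 7.38] turn [-0.0001 -0.0009 -0.001 ] | pos [604.35 -41.16 177.38] F [-0.79 -0.31 -1.62] M [-0.01 -0.02 -0.03] w 11.89 g 30.0 t 5.35 q [-0.09  0.47  1.72 -0.    0.95 -1.56]
```

View pics/g2.png

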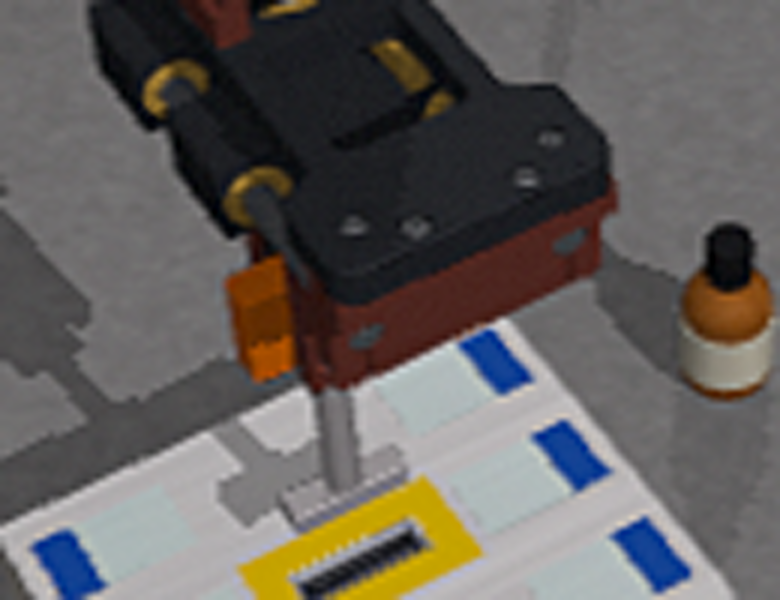

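View pics/g3.png

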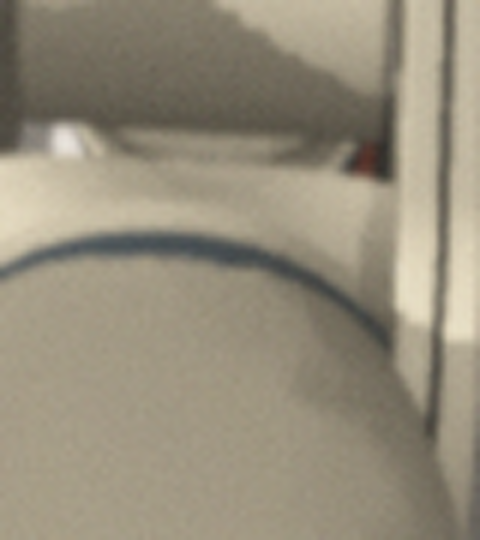

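Run:
```python
from h import *
s=load('scene'); o=status.get_obs()['ee_pos']
f=lambda P:((proj(s,P)-[215,190]+.5)*6-.5).round(0).astype(int)
b=box(o[0],o[1],-.097,34,10,o[2]-81.1,o[2]-73.1); print('head',f(b).tolist())
print('slot',f(box(603.9,-39.9,-.097,37,13,70,70)[:4]).tolist(),'rim',f(box(603.9,-39.9,-.097,58,32,70,70)[:4]).tolist())
for n,p in(('x',[1,0,0]),('y',[0,1,0]),('z',[0,0,1])): print(n,(proj(s,o-[0,0,77]+p)-proj(s,o-[0,0,77]))*6)
crop(s,245,250,300,295,14,'pics/g4.png')
```

```text
head [[392, 459], [411, 483], [281, 514], [298, 539], [390, 440], [409, 465], [278, 495], [295, 520]]
slot [[407, 516], [430, 547], [289, 574], [312, 607]] rim [[423, 477], [481, 553], [239, 568], [294, 648]]
x [[-3.11721345  1.84766387]]
y [[2.12350231 2.30329341]]
z [[-0.31980047 -2.34380571]]
```

View pics/g4.png

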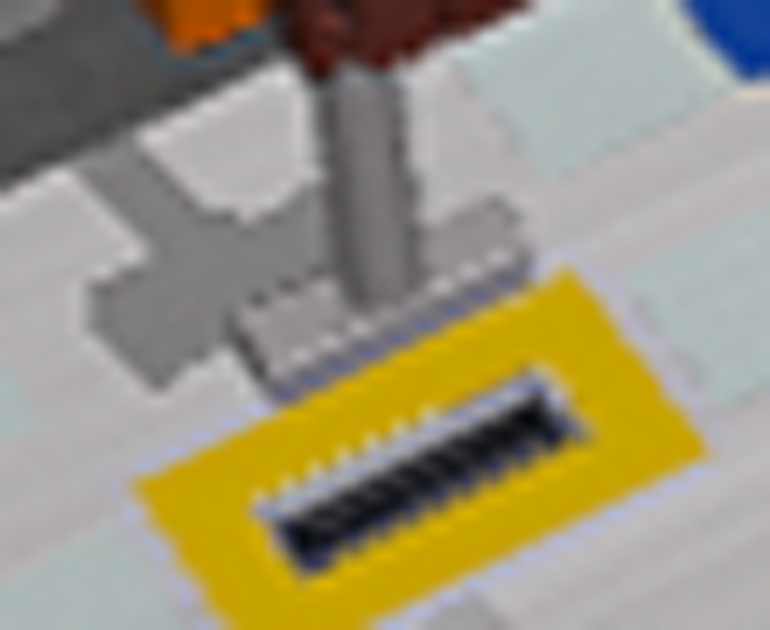

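The shank and T-head are in view. The head's top face is centred at crop g4 (385,290), parallel to the slot centred at g4 (425,473). The head projection matches the TCP to within about 1 mm. I'll correct the offset and descend close to the slot.

```bash
python3 -m inch '[[[0.3,0.6,8,0,0,-0.001,0],[0.5,1.2,18,0,0,-0.001,0],[0.5,1.2,22,0,0,-0.001,0],[0.5,1.2,22,0,0,-0.001,0],[0.5,1.2,22,0,0,-0.001,0]]]'
python3 - <<'E'
from h import *
togo(603.9,-39.9,150,np.pi-.097)
s=snap('scene'); crop(s,245,250,300,295,14,'pics/g5.png')
f=lambda P:((proj(s,P)-[245,250]+.5)*14-.5).round(0).astype(int).tolist()
o=status.get_obs()['ee_pos']
print('head',f(box(o[0],o[1],-.097,34,10,o[2]-81.1,o[2]-73.1)),'slot',f(box(603.9,-39.9,-.097,37,13,70,70)[:4]))
E
```

```text
t: 5.95
ee_pos: [604.3, -39.2, 155.5]
orientation: [-0.15, -3.138, 0.0]
ft_force: [-0.8, -0.4, -1.2]
width: 11.9
grasp_force: 30.0
shift [ 0.32 -0.78  5.47] turn [-0.     -0.0004  0.0012] | pos [604.3  -39.15 155.47] F [-0.77 -0.4  -1.19] M [ 0.01 -0.02  0.02] w 11.94 g 30.0 t 5.95 q [-0.08  0.5   1.73 -0.    0.91 -1.56]
head [[522, 360], [564, 416], [268, 486], [309, 544], [518, 318], [560, 374], [261, 445], [302, 503]] slot [[530, 364], [584, 436], [255, 500], [308, 576]]
```

View pics/g5.png

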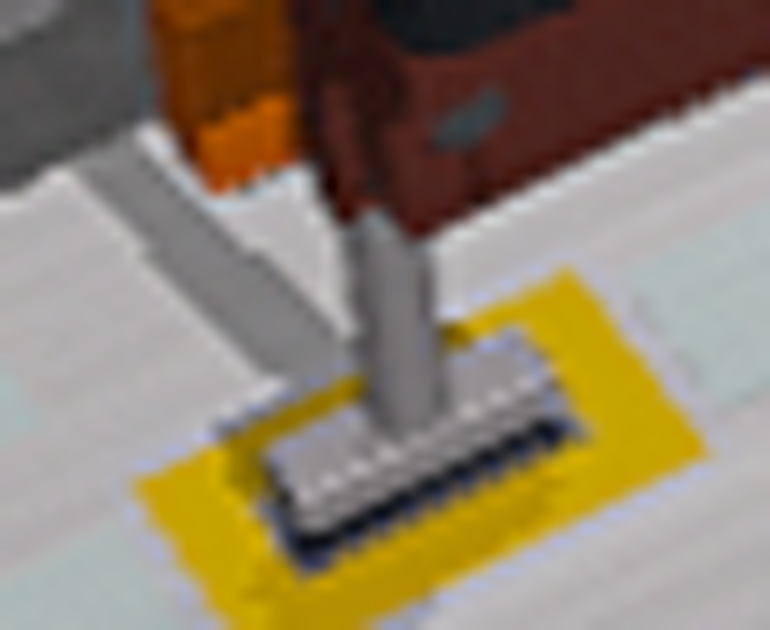

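```bash
python3 -m inch '[[[0.5,-0.8,1,0,0,0.001,0],[0.5,-0.8,3,0,0,0.001,0],[0.5,-0.8,4.5,0,0,0.001,0],[0.5,-0.8,5.5,0,0,0.001,0]]]'; python3 -c "
from h import *
togo(603.8,-40,140,np.pi-.097)"; python3 -m inch '[[[0,0,0.7,0,0,0,0],[0,0,1.4,0,0,0,0]]]'
```

```text
t: 6.4
ee_pos: [603.7, -39.9, 150.0]
orientation: [-0.152, -3.138, 0.0]
ft_force: [0.2, 0.3, -1.6]
width: 11.8
grasp_force: 30.0
shift [-0.11 -0.07 10.03] turn [-0.     -0.0001  0.0002] | pos [603.7  -39.92 150.03] F [ 0.18  0.34 -1.65] M [ 0.02 -0.01 -0.02] w 11.85 g 30.0 t 6.4 q [-0.09  0.51  1.74 -0.    0.9  -1.56]
t: 6.6
ee_pos: [603.8, -39.9, 148.7]
orientation: [-0.152, -3.138, 0.0]
ft_force: [-0.1, -0.8, -1.0]
width: 11.2
grasp_force: 30.0
```

```bash
python3 -m inch '[[[0,0,1.5,0,0,0,0],[0,0,3,0,0,0,0],[0,0,4.5,0,0,0,0],[0,0,6,0,0,0,0],[0,0,6,0,0,0,0]]]'; python3 -c "
from h import *
togo(603.8,-40,130,np.pi-.097)"
```

```text
t: 7.1
ee_pos: [603.6, -39.9, 142.5]
orientation: [-0.152, -3.138, -0.0]
ft_force: [-1.1, -0.0, -0.7]
width: 11.7
grasp_force: 30.0
shift [-0.18 -0.1  12.52] turn [ 0.     -0.0004  0.0002] | pos [603.63 -39.89 142.52] F [-1.05 -0.02 -0.66] M [ 0.03  0.01 -0.06] w 11.75 g 30.0 t 7.1 q [-0.09  0.52  1.74  0.    0.88 -1.56]
```

```bash
python3 -m inch '[[[0,0,2,0,0,0,0],[0,0,4,0,0,0,0],[0,0,6,0,0,0,0],[0,0,8,0,0,0,0],[0,0,10,0,0,0,0],[0,0,12,0,0,0,0],[0,0,13,0,0,0,0],[0,0,13,0,0,0,0]]]'; python3 -c "
from h import *
togo(603.8,-40,120,np.pi-.097)"
```

```text
t: 7.9
ee_pos: [603.7, -39.9, 129.6]
orientation: [-0.152, -3.138, -0.0]
ft_force: [0.3, 0.4, -1.4]
width: 11.8
grasp_force: 30.0
shift [-0.13 -0.09  9.58] turn [ 0.     -0.0003  0.0002] | pos [603.68 -39.9  129.58] F [ 0.31  0.39 -1.43] M [ 0.01  0.02 -0.02] w 11.8 g 30.0 t 7.9 q [-0.09  0.54  1.74  0.    0.86 -1.56]
```

```bash
python3 -m inch '[[[0,0,1,0,0,0,0],[0,0,2,0,0,0,0],[0,0,3,0,0,0,0],[0,0,3,0,0,0,0]]]' | grep -E 'ee|ft'; python3 -m inch '[[[0,0,1,0,0,0,0],[0,0,2,0,0,0,0],[0,0,3,0,0,0,0],[0,0,3,0,0,0,0]]]'| grep -E 'ee|ft'
```

```text
ee_pos: [603.7, -39.9, 126.6]
ft_force: [-0.8, 0.3, -0.8]
ee_pos: [603.6, -39.9, 123.6]
ft_force: [0.4, -0.3, -0.2]
```

```bash
python3 -m inch '[[[0,0,1,0,0,0,0],[0,0,2,0,0,0,0],[0,0,2,0,0,0,0]]]' | grep -E 'ee|ft'; python3 -m inch '[[[0,0,1,0,0,0,0],[0,0,2,0,0,0,0],[0,0,2,0,0,0,0]]]'| grep -E 'ee|ft';python3 -m inch '[[[0,0,1,0,0,0,0],[0,0,2,0,0,0,0],[0,0,2,0,0,0,0]]]'| grep -E 'ee|ft'
```

```text
ee_pos: [603.7, -39.9, 121.6]
ft_force: [-0.1, 0.0, -1.3]
ee_pos: [603.7, -39.9, 119.6]
ft_force: [-1.2, 0.3, -0.9]
ee_pos: [603.7, -39.9, 117.6]
ft_force: [0.4, -0.0, -1.8]
```

```bash
python3 -m inch '[[[0,0,1,0,0,0,0],[0,0,2,0,0,0,0],[0,0,2,0,0,0,0]]]' | grep -E 'ee|ft'; python3 -m inch '[[[0,0,1,0,0,0,0],[0,0,2,0,0,0,0],[0,0,2,0,0,0,0]]]'| grep -E 'ee|ft';python3 -m inch '[[[0,0,1,0,0,0,0],[0,0,2,0,0,0,0],[0,0,2,0,0,0,0]]]'| grep -E 'ee|ft'
```

```text
ee_pos: [603.7, -39.9, 115.6]
ft_force: [-0.6, 0.0, -1.3]
ee_pos: [603.7, -39.9, 113.6]
ft_force: [0.2, 0.4, -1.3]
ee_pos: [603.8, -39.9, 111.9]
ft_force: [-0.2, 0.7, 1.4]
```

Spring contact comes at TCP z ≈ 112. Now I press, guided by the force reading.

```bash
python3 -m inch '[[[0,0,1,0,0,0,0],[0,0,2,0,0,0,0],[0,0,3,0,0,0,0],[0,0,3,0,0,0,0],[0,0,3,0,0,0,0]]]' | grep -E 'ee|ft'; python3 -m inch '[[[0,0,1,0,0,0,0],[0,0,2,0,0,0,0],[0,0,2,0,0,0,0],[0,0,2,0,0,0,0]]]'| grep -E 'ee|ft'
```

```text
ee_pos: [603.9, -40.0, 109.1]
ft_force: [-0.9, -0.6, 5.6]
ee_pos: [604.0, -39.9, 107.4]
ft_force: [-2.3, 0.5, 9.1]
```

```bash
python3 -m inch '[[[0,0,1,0,0,0,0],[0,0,2,0,0,0,0],[0,0,3,0,0,0,0],[0,0,3.3,0,0,0,0],[0,0,3.3,0,0,0,0],[0,0,3.3,0,0,0,0]]]'; python3 -c "
from h import *
togo(603.9,-39.9,104.5,np.pi-.097)
togo(603.9,-39.9,104.5,np.pi/2-.097)"
```

```text
t: 12.0
ee_pos: [604.1, -39.9, 104.7]
orientation: [0.152, 3.137, -0.0]
ft_force: [-2.1, 0.6, 12.7]
width: 12.2
grasp_force: 30.0
shift [0.18 0.01 0.16] turn [-0.      0.0007  0.0002] | pos [604.08 -39.92 104.66] F [-2.11  0.62 12.74] M [0.03 0.81 0.02] w 12.18 g 30.0 t 12.0 q [-0.09  0.58  1.75 -0.    0.81 -1.56]
shift [0.18 0.01 0.16] turn [6.000e-04 6.000e-04 1.571e+00] | pos [604.08 -39.92 104.66] F [-2.11  0.62 12.74] M [0.03 0.81 0.02] w 12.18 g 30.0 t 12.0 q [-0.09  0.58  1.75 -0.    0.81 -1.56]
```

```bash
python3 -m inch '[[[0.2,0,0.1,0,0,0.08,0],[0.2,0,0.1,0,0,0.16,0],[0.2,0,0.1,0,0,0.24,0],[0.2,0,0.1,0,0,0.32,0],[0.2,0,0.1,0,0,0.4,0],[0.2,0,0.1,0,0,0.4,0]]]'; python3 -c "
from h import *
togo(603.9,-39.9,104.5,np.pi/2-.097)"
```

```text
t: 12.6
ee_pos: [605.2, -40.0, 105.1]
orientation: [0.775, 3.041, 0.001]
ft_force: [-0.3, 0.5, 12.4]
width: 11.7
grasp_force: 30.0
shift [ 1.24 -0.52  0.55] turn [0.0033 0.0022 1.1687] | pos [605.24 -40.04 105.05] F [-0.29  0.51 12.38] M [ 0.01  0.21 -0.11] w 11.71 g 30.0 t 12.6 q [-0.09  0.57  1.75 -0.    0.81 -1.16]
```

```bash
python3 -m inch '[[[0.6,-0.2,0.3,0,0,0.1,0],[1,-0.5,0.3,0,0,0.2,0],[1,-0.5,0.3,0,0,0.3,0],[1,-0.5,0.3,0,0,0.4,0],[1,-0.5,0.3,0,0,0.5,0],[1,-0.5,0.3,0,0,0.6,0],[1,-0.5,0.3,0,0,0.6,0]]]'; python3 -c "
from h import *
togo(603.9,-39.9,104.5,np.pi/2-.097)"
```

```text
t: 13.3
ee_pos: [604.5, -40.1, 104.9]
orientation: [1.639, 2.675, 0.003]
ft_force: [0.7, 0.1, 11.1]
width: 11.8
grasp_force: 30.0
shift [ 0.41 -0.46  0.41] turn [0.0045 0.0013 0.5682] | pos [604.49 -40.06 104.91] F [ 0.71  0.11 11.12] M [-0.08  0.07 -0.03] w 11.85 g 30.0 t 13.3 q [-0.09  0.57  1.76 -0.    0.81 -0.56]
```

```bash
python3 -m inch '[[[0.4,-0.4,0.6,0,0,0.1,0],[0.4,-0.4,0.8,0.004,0,0.2,0],[0.4,-0.4,0.8,0.004,0,0.3,0],[0.4,-0.4,0.8,0.004,0,0.4,0],[0.4,-0.4,0.8,0.004,0,0.5,0],[0.4,-0.4,0.8,0.004,0,0.568,0],[0.4,-0.4,0.8,0.004,0,0.568,0]]]'; python3 -c "
from h import *
togo(603.9,-39.9,110,np.pi/2-.097)"
```

```text
t: 14.0
ee_pos: [604.2, -39.9, 104.3]
orientation: [2.324, 2.111, 0.0]
ft_force: [0.5, -0.3, 12.9]
width: 11.9
grasp_force: 30.0
shift [-0.04 -0.26 -5.7 ] turn [0.0013 0.0011 0.0011] | pos [604.17 -39.89 104.3 ] F [ 0.48 -0.34 12.86] M [-0.08  0.07 -0.07] w 11.9 g 30.0 t 14.0 q [-0.09  0.58  1.75 -0.    0.81  0.01]
```

```bash
python3 -m inch '[[[0,-0.2,-1,0,0,0.001,0],[0,-0.2,-2,0,0,0.001,0],[0,-0.2,-3,0,0,0.001,0],[0,-0.2,-4,0,0,0.001,0],[0,-0.2,-4,0,0,0.001,0]]]'|grep -E 'ee|ft'; python3 -m inch '[[[0,0,-0.6,0,0,0,0],[0,0,-1.2,0,0,0,0],[0,0,-1.2,0,0,0,0]]]'|grep -E 'ee|ft'; python3 -c "
from h import *
togo(603.9,-39.9,110,np.pi/2-.097)"
```

```text
ee_pos: [604.1, -39.9, 107.9]
ft_force: [2.1, 0.8, 7.8]
ee_pos: [604.0, -39.9, 108.8]
ft_force: [2.4, -0.4, 6.5]
shift [-0.01 -0.1  -1.17] turn [0.0014 0.0011 0.0019] | pos [604.   -39.9  108.83] F [ 2.36 -0.37  6.47] M [-0.14 -0.46 -0.01] w 11.84 g 30.0 t 14.8 q [-0.09  0.57  1.75 -0.    0.82  0.01]
```

```bash
python3 -m inch '[[[0,0,-0.5,0,0,0,0],[0,0,-0.9,0,0,0,0],[0,0,-0.9,0,0,0,0]]]'|grep -E 'ee|ft'; python3 -m inch '[[[0,0,-0.4,0,0,0,0],[0,0,-0.4,0,0,0,0]]]'|grep -E 'ee|ft'; python3 -c "
from h import *
togo(603.9,-39.9,110,np.pi/2-.097)"
```

```text
ee_pos: [604.0, -39.9, 109.6]
ft_force: [1.7, -0.8, 5.0]
ee_pos: [603.6, -39.8, 109.7]
ft_force: [5.1, 0.5, 4.1]
shift [-0.03  0.32 -0.29] turn [0.0004 0.0011 0.002 ] | pos [603.59 -39.84 109.71] F [5.05 0.52 4.08] M [-0.14 -0.87 -0.02] w 12.01 g 30.0 t 15.3 q [-0.09  0.57  1.75 -0.    0.82  0.01]
```

```bash
python3 -m inch '[[[0,0,0,0,0,0,20],[0,0,0,0,0,0,40],[0,0,0,0,0,0,50],[0,0,0,0,0,0,50],[0,0,0,0,0,0,50]]]'; python3 -m inch '[[[0,0,-10,0,0,0,50],[0,0,-40,0,0,0,50],[0,0,-80,0,0,0,50],[0,0,-120,0,0,0,50],[-100,0,-150,0,0,0,50],[-150,0,-150,0,0,0,50],[-150,0,-150,0,0,0,50],[-150,0,-150,0,0,0,50],[-150,0,-150,0,0,0,50],[-150,0,-150,0,0,0,50]]]'
python3 - <<'E'
from h import *
togo(603.9,-39.9,200,np.pi/2-.097)
s=snap('scene');a=cv2.resize(s['frame'][215:365,200:350],None,fx=4,fy=4,interpolation=cv2.INTER_CUBIC)
cv2.imwrite('pics/fin.png',a[:,:,::-1])
E
```

```text
t: 15.8
ee_pos: [601.2, -39.6, 108.4]
orientation: [-2.322, -2.111, 0.007]
ft_force: [0.5, -0.5, -0.8]
width: 43.0
grasp_force: 0.0
t: 16.8
ee_pos: [587.9, -188.0, 258.9]
orientation: [-2.322, -2.112, 0.005]
ft_force: [-0.1, 0.4, 1.2]
width: 44.0
grasp_force: 0.0
shift [149.01   2.17  58.8 ] turn [-0.0043  0.0006  0.0021] | pos [ 587.88 -188.02  258.9 ] F [-0.07  0.43  1.25] M [-0.04  0.07 -0.01] w 43.99 g 0.0 t 16.8 q [-0.33  0.4   1.63 -0.    1.12 -0.23]
```

View pics/fin.png

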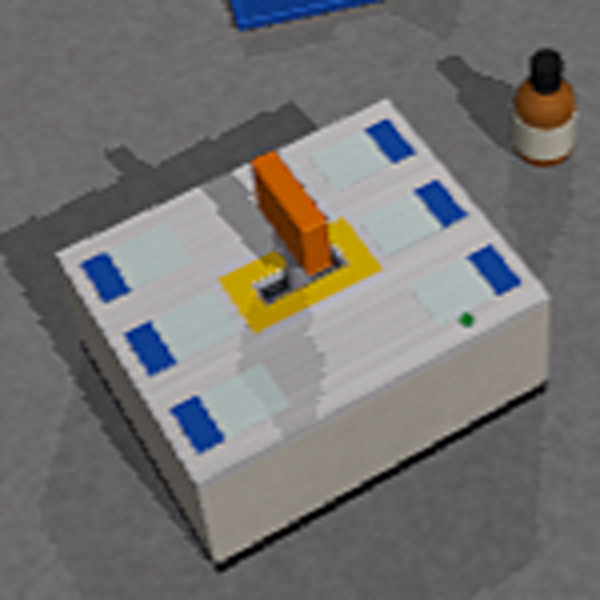

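The key stands crosswise in the slot, with its handle at crop (290,210), clear of the gripper. I'll check its angle and tilt numerically before handing in.

Run:
```python
from h import *
s=load('scene'); o=orange(s,(258,248,288,290))
t=snap('top'); ot=orange(t,(285,180,335,230)); print(o.sum(),ot.sum())
for v in ([(s,o)],[(s,o),(t,ot)]):
  if v[-1][1].sum()>50: print(fit(v,[604,-40,1.474],44,12,94,124))
```

```text
314.0 178.0
(array([603.41613813, -40.4552198 ,   1.41432892]), np.float64(59.596078431372554))
(array([603.96203145, -39.80536257,   1.40048021]), np.float64(119.77254901960785))
```

```bash
python3 -c "
from workcell import ctrl
print(ctrl.close_job())"
```

```text
the job is handed in; nothing more can be done
None
```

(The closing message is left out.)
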